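Prize cups back on their plinths

TASK

Put the four two-handled ceramic prize cups back on their wooden plinths, each on the plinth of its own size: the largest cup on the largest plinth, and so on down to the smallest. Stand each one in the middle of its plinth with its handles in line with the plinth's long side; keep the cups upright and set them down gently. Leave the mug and the stopwatch where they are.

Things in the scene. Friction and masses are not known exactly. Their poses are not given: they have to be found in the camera images.
- cup_a_mid (a point): Largest of 4 white ceramic prize cups: 130 tall, foot 55 across, thin stem, open bowl with upright side 58 across from 73 to 114 above the underside (grip there, across the handles, within 30 of the rim), rim 61; two ear handles along +y and -y, 100 over all, 69 to 120 up. Point: on the axis, 65 above the underside; z up the cup. Loose, upright, 272-442 g. All in mm.
- cup_b_mid (a point): Second largest of 4 white ceramic prize cups: 112 tall, foot 47 across, thin stem, open bowl with upright side 50 across from 63 to 99 above the underside (grip there, across the handles, within 30 of the rim), rim 53; two ear handles along +y and -y, 86 over all, 59 to 103 up. Point: on the axis, 56 above the underside; z up the cup. Loose, upright, 200-325 g. All in mm.
- cup_c_mid (a point): Third largest of 4 white ceramic prize cups: 94 tall, foot 39 across, thin stem, open bowl with upright side 42 across from 53 to 83 above the underside (grip there, across the handles, within 30 of the rim), rim 44; two ear handles along +y and -y, 73 over all, 50 to 86 up. Point: on the axis, 47 above the underside; z up the cup. Loose, upright, 144-234 g. All in mm.
- cup_d_mid (a point): Smallest of 4 white ceramic prize cups: 76 tall, foot 32 across, thin stem, open bowl with upright side 34 across from 43 to 67 above the underside (grip there, across the handles, within 30 of the rim), rim 36; two ear handles along +y and -y, 59 over all, 40 to 70 up. Point: on the axis, 38 above the underside; z up the cup. Loose, upright, 96-156 g. All in mm.
- plinth_a_top (a point): The largest of four dark wooden plinths, fixed blocks of one shape with a blank brass plate on the front: 60 mm high, flat top 106 mm long by 84 mm wide (the foot moulding stands out 5 mm all round). The point is the middle of the top face; y runs along the long side, x along the short side, z is up; the brass plate faces -x.
- plinth_b_top (a point): The second largest of four dark wooden plinths, fixed blocks of one shape with a blank brass plate on the front: 48 mm high, flat top 94 mm long by 74 mm wide (the foot moulding stands out 5 mm all round). The point is the middle of the top face; y runs along the long side, x along the short side, z is up; the brass plate faces -x.
- plinth_c_top (a point): The third largest of four dark wooden plinths, fixed blocks of one shape with a blank brass plate on the front: 36 mm high, flat top 82 mm long by 66 mm wide (the foot moulding stands out 5 mm all round). The point is the middle of the top face; y runs along the long side, x along the short side, z is up; the brass plate faces -x.
- plinth_d_top (a point): The smallest of four dark wooden plinths, fixed blocks of one shape with a blank brass plate on the front: 24 mm high, flat top 70 mm long by 56 mm wide (the foot moulding stands out 5 mm all round). The point is the middle of the top face; y runs along the long side, x along the short side, z is up; the brass plate faces -x.
- mug_center (a point): A plain white ceramic drinking mug with one handle, 84 mm tall, 76 mm across, standing upright; a bystander, not a prize cup. The point lies on its axis half-way up, 42 mm above its underside; the handle is on its +y side, standing out some 35 mm.
- stopwatch_center (a point): A round chrome stopwatch lying flat, face up, case 56 mm across and 14 mm thick, with a crown and a loop; a bystander. The point is the centre of the case, 7 mm above its underside.
There are look-alikes about, which are no part of the job. Leave any blue look-alike of the part that bears cup_c_mid alone. What is shaped like the part that bears cup_b_mid but purple is not meant.

How it is judged:
By the outcome, as a careful person would: the job done as asked, in the order asked, and still so for the second after the job is handed in, with the robot touching nothing.
It also fails if it takes over 112 s, if anything falls off the work surface, if the arm or the gripper's body presses on something with over 40 N, if the wrist force passes 120 N, or if a joint passes its speed limit or range.

ROBOT

A 6-joint arm with a two-finger parallel gripper is mounted at the origin on the work surface. World frame = base frame: x ahead of the robot, y to its left, z up, the work surface at z = 0. Lengths are in m, angles in degrees, forces in N, time in s.
With the tool pointing down it reaches from about 0.35 to 0.875 m from the base axis. Payload 4.2 kg.
Tool frame: the origin (TCP) lies midway between the tips of the shut fingers; the grasp point (between the pads) lies 19 mm behind it; z points along the fingers, x is the direction in which the jaws open and shut, and the axes are right-handed (so a half turn about z gives the same grasp; the last joint's range is limited). The gripper opens to 87 mm and grips with 3 to 60 N. Pads are 19 mm wide; open, the fingers measure 117 mm over their backs; the gripper's body (75 mm by 190 mm) begins 51 mm behind the grasp point.
Start: joints at [-56.631, 22.042, 0.453, 0, -68.411, -14.817], TCP at [0.199, -0.592, 0.223] pointing down, gripper open.
Joint ranges: [-179.83, 179.83], [-69.29, 118.12], [-61.27, 80.66], [-181.25, 117.63], [-171.15, -9.14], [-177.46, 177.46]. Speed limits (degrees/s): [159.86, 159.86, 180, 180, 180, 180].

INTERFACE

Orientations are given as a 3x3 rotation matrix whose columns are the frame's x, y, z axes.
In Python, from station import sense, capture, finish_job, find_in gives the robot as it stands.
- The arm moves only by the shell command python3 -m creep 'ROWS'. ROWS is JSON, a list of rows, each a list of 7 numbers: the shift along the tool's x, y, z in mm, then the turn, a rotation vector about the tool's x, y, z in degrees, then the opening, from 0 (shut) to 1 (fully open). A call has exactly 10 rows; each row shifts and turns the commanded pose from where the row before left it, along the tool's axes as they then stand; what a row does not reach is not made up. A row lasts 1/8 s, in which the tool goes at most 62.5 mm and 10.7 degrees, less where a joint would pass 70% of its speed; a pose out of reach is approached as far as the arm can. A call with a gripper value outside its range is refused whole. The fingers move at their own pace and stop on an object; the grip force is fixed at half the most. Time passes only in rows, so rows that do not move let the fingers close, or fill a call up. It gives the time, the measured TCP pose, the force and the opening at its end, in the units of the state.
- sense(): the state, without advancing time (a new reading comes with each control period).
- capture(name): name is "scene" or "side" or "wrist"; returns a dict with "color" (400x640x3 uint8, blue, green, red), "vertical_fov" (degrees; the focal length in pixels is half the picture's height over the tangent of half this angle, whatever the lens; pixels are square), "cx", "cy" (the principal point, pixels), "k1" (the pictures are not rectified: a ray, as slopes to the right and down, at radius r is drawn at 1 + k1 r^2 times it, then the intrinsics apply), "R" (3x3) and "t" (3): a world point X has camera coordinates R X + t. Camera axes: x right, y down, z forward; pixel columns grow to the right and rows downward; lengths in m; the calibration is good to about 2 mm. A picture is of the moment at which its call begins. There is no depth.
- finish_job(): hands the job in, once; it reports no verdict.
Trained networks look in the newest picture that a camera, given by its name, has taken for a name from the list of things; names that differ only in an ending like _2 or _b are one class to them, and where a whole thing is asked for, a point or a joint stands for the part that bears it (a point fixed in the world has none). Each returns a list of dicts, best first, with "p" (0 to 1); they miss things now and then, are a little off and sometimes report something else, mostly with a low value. They report only what shows in the picture. A call takes as long as a camera call. They do not tell look-alikes from the thing itself.
- find_in(camera, name): "xy" ([column, row] in pixels, amid what is visible of it).
The state is a dict: "time_s": time; "joints": joint angles; "joint_velocities": joint speeds; "effort": joint torques, N m; "tcp_pos": TCP position; "ee_rot": TCP orientation; "wrist_force": force on the tool from outside, world axes, zero at the start; "moment": the same for the moment, N m; "gripper_width": opening from 0.0 (shut) to 1.0 (fully open).
Only numpy, scipy, OpenCV 4.12 (cv2) and the standard library are available. Lean on these libraries where they do the work, as an engineer would, in place of code of your own. Each camera call takes 0.05 s, during which the arm holds its last target. There are 200 camera calls.

## Working session

There is one attempt and no reset: what is moved stays moved. The work goes in short steps, Python scripts to look and compute and a shell command to move; the robot and the scene stay as the last step left them, time stands still between calls to the robot, and variables do not carry over. Pictures are saved under pics/ and viewed, about 12 in all and at most 16, crops included, and the job is handed in when it is done.

```bash
ls; mkdir -p pics; python3 - <<'E'
from station import *
import cv2
s=sense(); print({k:s[k] for k in('time_s','tcp_pos','ee_rot','wrist_force','gripper_width')})
for c in('scene','side','wrist'):
    d=capture(c); cv2.imwrite(f'pics/{c}0.png',d['color']); print(c,d['vertical_fov'],d['cx'],d['cy'],d['k1'],d['R'],d['t'])
    for n in('cup_a_mid','plinth_a_top','mug_center','stopwatch_center'):
        print(n,[(r['xy'],round(r['p'],2)) for r in find_in(c,n)])
E
```

```text
pics
{'time_s': 0.0, 'tcp_pos': array([ 0.19869421, -0.59194863,  0.22145937]), 'ee_rot': array([[-3.17996160e-01,  9.48091689e-01, -7.69205596e-04],
       [ 9.48089557e-01,  3.17997078e-01,  2.01282228e-03],
       [ 2.15294521e-03, -8.92060375e-05, -9.99997678e-01]]), 'wrist_force': array([ 0.1718302 , -0.17174525, -0.07814685]), 'gripper_width': 0.9930579605526617}
scene 52.84287426582827 316.8182145760514 197.52605359074494 0.03230431176760417 [[-0.46989128  0.88271305 -0.00445601]
 [ 0.67223574  0.3545679  -0.64990824]
 [-0.57210253 -0.3083817  -0.75999962]] [ 0.20911864 -0.26730021  1.3796477 ]
cup_a_mid [([366.1, 206.9], 0.72)]
plinth_a_top [([188.7, 178.5], 0.77)]
mug_center [([282.7, 242.4], 0.75)]
stopwatch_center [([321.1, 205.0], 0.68)]
side 54.52885763275928 322.17176932022403 194.32537163638924 -0.051101594123989666 [[-0.73427351 -0.67877654 -0.01023829]
 [-0.52087686  0.57300768 -0.63273177]
 [ 0.4353501  -0.45926529 -0.77430335]] [0.35921993 0.30092734 0.86522043]
cup_a_mid [([296.8, 236.9], 0.84), ([334.5, 219.0], 0.41)]
plinth_a_top [([387.3, 127.9], 0.82), ([294.2, 237.4], 0.45)]
mug_center [([291.1, 177.5], 0.74), ([249.9, 206.7], 0.46)]
stopwatch_center [([334.9, 218.9], 0.66)]
wrist 59.38333608196268 319.6477338416015 196.12051523431012 0.027358822033366724 [[-3.18640759e-01  9.47875516e-01  2.71904624e-04]
 [ 9.02540518e-01  3.03313128e-01  3.05649734e-01]
 [ 2.89635427e-01  9.76378682e-02 -9.52143984e-01]] [ 0.62524538 -0.0369666   0.39312012]
cup_a_mid []
plinth_a_top []
mug_center []
stopwatch_center []
```

View pics/scene0.png

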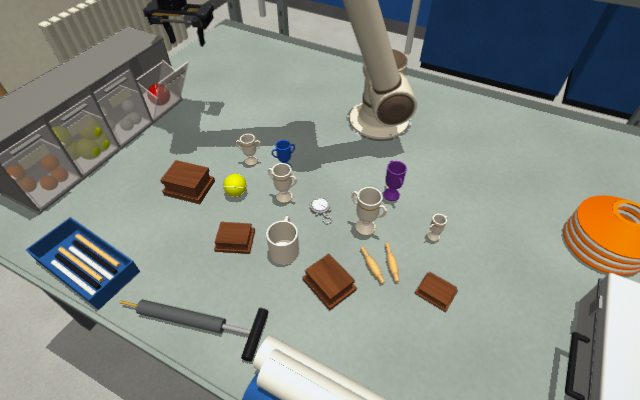

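View pics/side0.png

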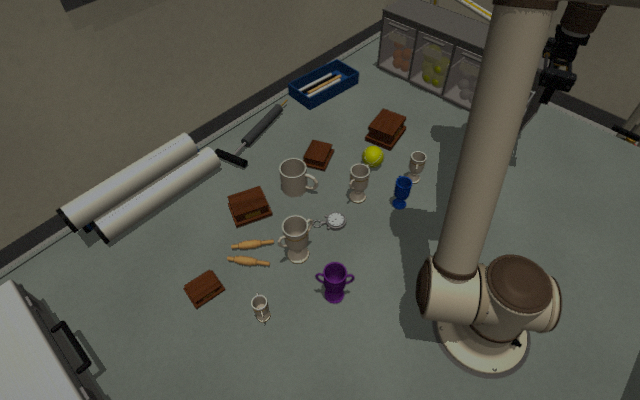

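```bash
cat > h.py <<'E'
import numpy as np, cv2
from scipy.optimize import minimize
def proj(d,X):
    c=np.atleast_2d(X)@np.array(d['R']).T+np.array(d['t']); f=200/np.tan(np.radians(d['vertical_fov']/2))
    s=c[:,:2]/c[:,2:]; r2=(s**2).sum(1,keepdims=True); return s*(1+d['k1']*r2)*f+[d['cx'],d['cy']]
def ray(d,p):
    f=200/np.tan(np.radians(d['vertical_fov']/2)); q=(np.array(p)-[d['cx'],d['cy']])/f; s=q.copy()
    for _ in range(10): s=q/(1+d['k1']*(s@s))
    R=np.array(d['R']); return -R.T@np.array(d['t']), R.T@np.array([*s,1])
def atz(d,p,z):
    o,v=ray(d,p); return o+v*(z-o[2])/v[2]
PL={'a':(.106,.084,.060),'b':(.094,.074,.048),'c':(.082,.066,.036),'d':(.070,.056,.024)}
CU={'a':(.130,.055,.058,.061,.100,.073,.114,.069,.120),'b':(.112,.047,.050,.053,.086,.063,.099,.059,.103),
    'c':(.094,.039,.042,.044,.073,.053,.083,.050,.086),'d':(.076,.032,.034,.036,.059,.043,.067,.040,.070)}
def W(P,x,y,a):
    c,s=np.cos(a),np.sin(a); return P@np.array([[c,-s,0],[s,c,0],[0,0,1]]).T+[x,y,0]
def plinth(k):
    L,w,h=PL[k]; g=lambda e,z:[[sx*(w/2+e),sy*(L/2+e),z] for sx,sy in((1,1),(1,-1),(-1,-1),(-1,1))]
    return np.array(g(.005,0)+g(.005,.006)+g(0,h))
E
cat > seg.py <<'E'
from h import *
from station import *
import pickle
D={c:capture(c) for c in('scene','side')}
pickle.dump(D,open('D.pkl','wb'))
def hull_mask(p,off,S,n):
    m=np.zeros((n,n),np.uint8); cv2.fillConvexPoly(m,cv2.convexHull(np.round((p-off)*S).astype(np.int32)),1); return m
M={}
for c,d in D.items():
    hsv=cv2.cvtColor(d['color'],cv2.COLOR_BGR2HSV)
    m=((hsv[...,0]<14)|(hsv[...,0]>172))&(hsv[...,1]>90)&(hsv[...,2]<150); M[c]=cv2.morphologyEx(m.astype(np.uint8),cv2.MORPH_CLOSE,np.ones((5,5)))
seeds=[((188,180),(387,127)),((235,237),(319,154)),((330,280),(249,206)),((437,291),(204,289))]
out=[]
for sd in seeds:
    H={}
    for c,p in zip(D,sd):
        n,l=cv2.connectedComponents(M[c]); q=M[c]*0; cv2.circle(q,p,6,1,-1); ids=l[(q>0)&(l>0)]
        i=np.bincount(ids).argmax(); ys,xs=np.nonzero(l==i); H[c]=(np.c_[xs,ys]); 
    S=6;tm={};off={}
    for c,p in zip(D,sd):
        off[c]=np.array(p)-45; tm[c]=hull_mask(H[c],off[c],S,90*S)
    g=atz(D['scene'],sd[0],.03)
    best=[]
    for k in PL:
        P=plinth(k)
        def cost(v):
            e=0
            for c in D:
                a=hull_mask(proj(D[c],W(P,*v)),off[c],S,90*S); e+=1-(a&tm[c]).sum()/max(1,(a|tm[c]).sum())
            return e
        rs=[minimize(cost,[g[0],g[1],a0],method='Nelder-Mead',options=dict(initial_simplex=np.array([g[0],g[1],a0])+np.array([[0,0,0],[.02,0,0],[0,.02,0],[0,0,.3]]),maxiter=120)) for a0 in np.arange(0,np.pi,np.pi/5)]
        r=min(rs,key=lambda r:r.fun); best.append((r.fun,k,np.round(r.x[:2],4),round(np.degrees(r.x[2])%180,1)))
    best.sort(key=lambda b:b[0]); print(sd[0],[len(H[c]) for c in D]); [print('  ',b) for b in best[:2]]
for c in D:
    for n in('cup_a_mid','cup_b_mid','cup_c_mid','cup_d_mid'):
        print(c,n,[(r['xy'],round(r['p'],2)) for r in find_in(c,n)])
    lab=cv2.cvtColor(D[c]['color'],cv2.COLOR_BGR2LAB)
    for p in ([(368,212),(282,183),(438,222),(450,180),(320,180)] if c=='scene' else [(296,236),(359,176),(260,302),(330,250),(200,230)]): print(p,lab[p[1],p[0]])
E
python3 seg.py
```

```text
(188, 180) [1594, 1081]
   (np.float64(0.12346801490826909), 'a', array([ 0.5476, -0.3663]), np.float64(13.1))
   (np.float64(0.3754435917864687), 'b', array([ 0.5486, -0.3674]), np.float64(7.2))
(235, 237) [1069, 641]
   (np.float64(0.1776780430299958), 'c', array([ 0.6389, -0.1403]), np.float64(26.8))
   (np.float64(0.4825555300570229), 'd', array([ 0.6398, -0.1446]), np.float64(18.8))
(330, 280) [1692, 1184]
   (np.float64(0.12007280016996302), 'b', array([0.6386, 0.1345]), np.float64(155.4))
   (np.float64(0.39572278943734596), 'c', array([0.6408, 0.1376]), np.float64(156.8))
(437, 291) [932, 884]
   (np.float64(0.14561878538976936), 'd', array([0.5382, 0.3667]), np.float64(171.4))
   (np.float64(0.6803654381088874), 'c', array([0.5315, 0.3627]), np.float64(172.7))
scene cup_a_mid [([364.6, 202.7], 0.71)]
scene cup_b_mid [([394.0, 181.3], 0.79), ([282.7, 178.2], 0.78)]
scene cup_c_mid [([281.4, 153.6], 0.92), ([248.7, 148.9], 0.76)]
scene cup_d_mid [([436.7, 226.6], 0.69)]
(368, 212) [138 128 137]
(282, 183) [137 129 137]
(438, 222) [136 128 138]
(450, 180) [180 122 132]
(320, 180) [179 122 132]
side cup_a_mid [([295.6, 237.7], 0.92)]
side cup_b_mid [([338.2, 278.4], 0.67), ([357.2, 180.9], 0.61)]
side cup_c_mid [([402.6, 190.1], 0.86), ([414.2, 162.9], 0.85)]
side cup_d_mid [([257.2, 307.5], 0.64), ([297.9, 235.6], 0.37)]
(296, 236) [136 128 130]
(359, 176) [103 128 136]
(260, 302) [ 84 129 136]
(330, 250) [103 125 133]
(200, 230) [111 125 132]
```

```bash
cat >> h.py <<'E'
def cup(k):
    h,f,b,r,o,b0,b1,e0,e1=CU[k]; t=np.linspace(0,2*np.pi,24,endpoint=False); P=[]
    for rad,z in((f/2,0),(f/2,.004),(b/2,b0),(b/2,b1),(r/2,h)): P.append(np.c_[rad*np.cos(t),rad*np.sin(t),0*t+z])
    dz=(e1-e0)*.3
    P.append(np.array([[x,s*y,z] for x in(-.003,.003) for s in(1,-1) for y,z in((o/2,e0+dz),(o/2,e1-dz),(o/2-.006,e1-.002))])); return np.vstack(P)
def hull_mask(p,off,S,n):
    m=np.zeros((n,n),np.uint8); cv2.fillConvexPoly(m,cv2.convexHull(np.round((p-off)*S).astype(np.int32)),1); return m
E
cat > cups.py <<'E'
from h import *
import pickle
D=pickle.load(open('D.pkl','rb'))
M={}
for c,d in D.items():
    L=cv2.cvtColor(cv2.GaussianBlur(d['color'],(3,3),0),cv2.COLOR_BGR2LAB).astype(int)
    M[c]=(((L[...,1]>=(127 if c=='side' else 126)))&(L[...,1]<135)&(L[...,2]>125)).astype(np.uint8)
seeds={'a':((366,207),(296,237)),'b':((282,180),(358,180)),'c':((249,149),(417,163)),'d':((437,227),(259,306))}
for kk,sd in seeds.items():
    tm={};off={};S=6;A=[]
    for c,p in zip(D,sd):
        n,l=cv2.connectedComponents(M[c]); w=l[p[1]-10:p[1]+10,p[0]-8:p[0]+8]; i=np.bincount(w[w>0]).argmax()
        ys,xs=np.nonzero(l==i); off[c]=np.array(p)-50; A.append((len(xs),xs.min(),xs.max(),ys.min(),ys.max())); tm[c]=hull_mask(np.c_[xs,ys],off[c],S,100*S)
    g=atz(D['scene'],sd[0],CU[kk][0]/2)
    P=cup(kk)
    def cost(v):
        e=0
        for c in D:
            a=hull_mask(proj(D[c],W(P,*v)),off[c],S,100*S); e+=1-(a&tm[c]).sum()/max(1,(a|tm[c]).sum())
        return e
    rs=[minimize(cost,[g[0],g[1],a0],method='Nelder-Mead',options=dict(initial_simplex=np.array([g[0],g[1],a0])+np.array([[0,0,0],[.02,0,0],[0,.02,0],[0,0,.3]]),maxiter=120)) for a0 in np.arange(0,np.pi,np.pi/6)]
    rs.sort(key=lambda r:r.fun); print(kk,A)
    for r in rs[:3]: print('  ',round(r.fun,3),np.round(r.x[:2],4),round(np.degrees(r.x[2])%180,1))
cv2.imwrite('pics/mask.png',np.hstack([M['scene'][100:300,200:500]*255,M['side'][100:350,180:480][:200]*255]))
E
python3 cups.py
```

```text
a [(1040, np.int64(352), np.int64(386), np.int64(187), np.int64(235)), (1019, np.int64(278), np.int64(314), np.int64(216), np.int64(262))]
   0.156 [0.4398 0.143 ] 171.0
   0.158 [0.44   0.1427] 171.1
   0.159 [0.4398 0.143 ] 171.8
b [(663, np.int64(268), np.int64(296), np.int64(163), np.int64(203)), (576, np.int64(349), np.int64(368), np.int64(163), np.int64(201))]
   0.238 [ 0.4507 -0.1045] 1.7
   0.238 [ 0.4503 -0.1048] 1.7
   0.242 [ 0.451  -0.1054] 3.3
c [(444, np.int64(236), np.int64(260), np.int64(133), np.int64(165)), (352, np.int64(406), np.int64(424), np.int64(152), np.int64(182))]
   0.238 [ 0.3727 -0.2699] 16.7
   0.24 [ 0.3728 -0.2702] 15.8
   0.241 [ 0.3728 -0.2702] 16.0
d [(328, np.int64(427), np.int64(445), np.int64(214), np.int64(241)), (328, np.int64(253), np.int64(269), np.int64(294), np.int64(322))]
   0.324 [0.3855 0.3128] 80.4
   0.325 [0.3856 0.3129] 76.6
   0.326 [0.3862 0.3131] 75.6
```

```bash
python3 - <<'E'
import cv2,numpy as np
a=cv2.imread('pics/scene0.png')[125:250,225:465]; b=cv2.imread('pics/side0.png')[140:330,240:440]
a=cv2.resize(a,None,fx=3.3,fy=3.3,interpolation=2); cv2.imwrite('pics/c1.png',a)
E
```

```text
(no output)
```

View pics/c1.png

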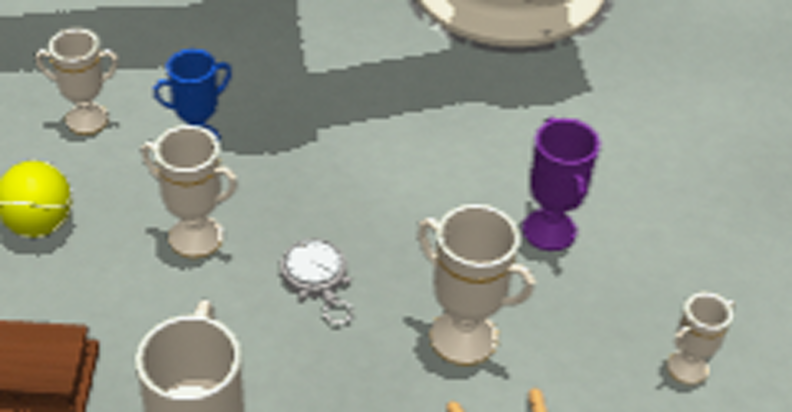

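```bash
cat > go.py <<'E'
import sys,numpy as np
from station import sense
x,y,z,th,n=map(float,sys.argv[1:6]); n=int(n)
s=sense(); R=np.array(s['ee_rot']); p=np.array(s['tcp_pos'])
t0=np.degrees(np.arctan2(R[1,0],R[0,0])); dth=(th-t0+180)%360-180; ph=-dth/n
from scipy.spatial.transform import Rotation as Q
Td=np.array([[np.cos(np.radians(th)),np.sin(np.radians(th)),0],[np.sin(np.radians(th)),-np.cos(np.radians(th)),0],[0,0,-1]])
rv=Q.from_matrix(R.T@Td).as_rotvec(degrees=True)
A=np.zeros((3,3)); C=R.copy()
for i in range(n): A+=C; C=C@Q.from_rotvec([rv[0]/n,rv[1]/n,rv[2]/n],degrees=True).as_matrix()
d=np.linalg.solve(A,np.array([x,y,z])-p)*1000
print('t',round(s['time_s'],2),'tcp',np.round(p,4),'th',round(t0,1),'w',round(s['gripper_width'],3),'F',np.round(s['wrist_force'],1),'tilt',np.round(R[:2,2]*57,2))
print(f'{n} rows of:',np.round(d,1),'turn',np.round(rv/n,2),'| step',round(np.linalg.norm(d),1))
E
python3 go.py .44 .143 .25 171 20
python3 - <<'E'
from h import *; import pickle
from station import *
s=sense(); d=capture('wrist'); R=np.array(d['R']); c=-R.T@d['t']; print('cam in tool',s['ee_rot'].T@(c-s['tcp_pos']), s['ee_rot'].T@R[2])
E
```

```text
t 1.25 tcp [ 0.1989 -0.5925  0.2226] th 108.6 w 0.997 F [-0.  -0.5 -0.4] tilt [ 0. -0.]
20 rows of: [16.3 37.3 -1.4] turn [-0.    0.   -3.12] | step 40.7
cam in tool [-0.0004351  -0.08466424 -0.16291454] [3.76536396e-04 3.05630502e-01 9.52150122e-01]
```

```bash
python3 -m creep '[[16.3,37.3,-1.4,0,0,-3.1,1],[16.3,37.3,-1.4,0,0,-3.1,1],[16.3,37.3,-1.4,0,0,-3.1,1],[16.3,37.3,-1.4,0,0,-3.1,1],[16.3,37.3,-1.4,0,0,-3.1,1],[16.3,37.3,-1.4,0,0,-3.1,1],[16.3,37.3,-1.4,0,0,-3.1,1],[16.3,37.3,-1.4,0,0,-3.1,1],[16.3,37.3,-1.4,0,0,-3.1,1],[16.3,37.3,-1.4,0,0,-3.1,1]]'; python3 go.py .44 .143 .25 171 10
```

```text
time_s: 2.55
tcp_pos: [0.4237, -0.2575, 0.2368]
ee_rot: [[-0.762, 0.647, 0.0], [0.647, 0.762, -0.0], [-0.0, 0.0, -1.0]]
wrist_force: [0.5, -1.0, -0.1]
gripper_width: 0.996
t 2.55 tcp [ 0.4237 -0.2575  0.2368] th 139.7 w 0.996 F [ 0.5 -1.  -0.1] tilt [ 0.03 -0.01]
10 rows of: [16.4 37.1 -1.3] turn [ 0.    0.   -3.13] | step 40.6
```

```bash
python3 -m creep '[[16.4,37.1,-1.3,0,0,-3.1,1],[16.4,37.1,-1.3,0,0,-3.1,1],[16.4,37.1,-1.3,0,0,-3.1,1],[16.4,37.1,-1.3,0,0,-3.1,1],[16.4,37.1,-1.3,0,0,-3.1,1],[16.4,37.1,-1.3,0,0,-3.1,1],[16.4,37.1,-1.3,0,0,-3.1,1],[16.4,37.1,-1.3,0,0,-3.1,1],[16.4,37.1,-1.3,0,0,-3.1,1],[16.4,37.1,-1.3,0,0,-3.1,1]]'
cat > look.py <<'E'
# overlay model outlines on a wrist picture: look.py name kind:key:x:y:yawdeg:z0 ...
import sys
from h import *
from station import *
cam,name=sys.argv[1:3]; d=capture(cam); im=cv2.resize(d['color'],None,fx=1.25,fy=1.25)
import pickle; pickle.dump(d,open(f'{name}.pkl','wb'))
for a in sys.argv[3:]:
    kd,k,x,y,yw,z0=a.split(':'); x,y,yw,z0=float(x),float(y),np.radians(float(yw)),float(z0)
    def dr(P,col): cv2.polylines(im,[np.round(((proj(d,W(np.array(P),x,y,yw)+[0,0,z0])+.5)*1.25-.5)*8).astype(np.int32)],True,col,1,cv2.LINE_AA,3)
    if kd=='p':
        P=plinth(k); dr(P[:4],(0,255,255)); dr(P[8:],(0,255,0))
    else:
        h,f,b,r,o,b0,b1,e0,e1=CU[k]; t=np.linspace(0,2*np.pi,40)
        for rad,z,col in((f/2,.002,(0,255,255)),(r/2,h,(0,255,0))): dr(np.c_[rad*np.cos(t),rad*np.sin(t),0*t+z],col)
        dr([[0,o/2,(e0+e1)/2],[0,-o/2,(e0+e1)/2]],(255,0,255))
cv2.imwrite(f'pics/{name}.png',im)
E
python3 look.py wrist w1 c:a:.4399:.1428:171:0; python3 go.py .44 .143 .25 171 1
```

```text
time_s: 3.8
tcp_pos: [0.4414, 0.143, 0.2498]
ee_rot: [[-0.987, 0.162, 0.001], [0.162, 0.987, 0.0], [-0.001, 0.0, -1.0]]
wrist_force: [-0.9, 0.8, 0.3]
gripper_width: 1.001
t 3.85 tcp [0.4414 0.1461 0.25  ] th 170.9 w 0.997 F [-0.2  2.8 -0.1] tilt [0.1  0.12]
1 rows of: [ 0.9 -3.3  0. ] turn [ 0.14  0.08 -0.1 ] | step 3.5
```

View pics/w1.png

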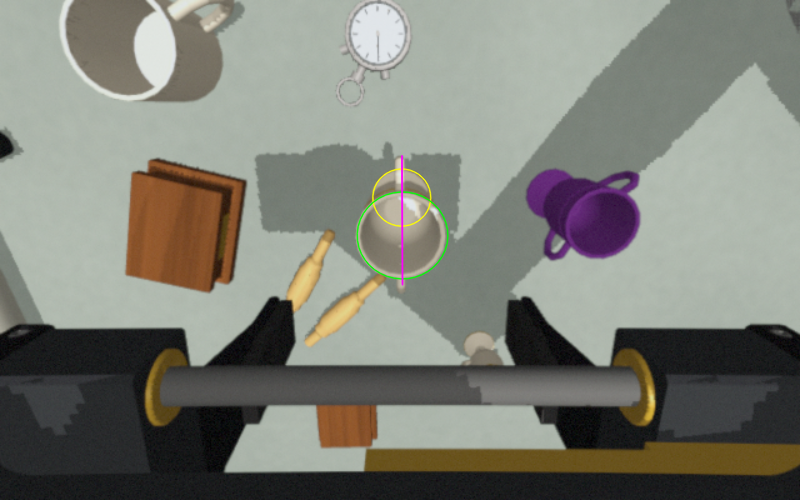

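```bash
python3 go.py .4399 .1428 .085 171 7
```

```text
t 3.85 tcp [0.4414 0.1461 0.25  ] th 170.9 w 0.997 F [-0.2  2.8 -0.1] tilt [0.1  0.12]
7 rows of: [ 0.2 -0.5 23.6] turn [ 0.02  0.01 -0.01] | step 23.6
```

```bash
python3 -m creep '[[0,0,0,0,0,0,1],[0,0,25,0,0,0,1],[0,0,25,0,0,0,1],[0,0,25,0,0,0,1],[0,0,15,0,0,0,1],[0,0,10,0,0,0,1],[0,0,0,0,0,0,1],[0,0,0,0,0,0,1],[0,0,0,0,0,0,1],[0,0,0,0,0,0,1]]';python3 go.py .4399 .1428 .085 171 4
```

```text
time_s: 5.1
tcp_pos: [0.4418, 0.1418, 0.15]
ee_rot: [[-0.986, 0.164, 0.001], [0.164, 0.986, 0.001], [-0.001, 0.001, -1.0]]
wrist_force: [-0.7, 1.2, 0.4]
gripper_width: 0.999
t 5.1 tcp [0.4418 0.1418 0.15  ] th 170.6 w 0.999 F [-0.7  1.2  0.4] tilt [0.04 0.03]
4 rows of: [ 0.5  0.2 16.2] turn [ 0.01  0.01 -0.11] | step 16.3
```

```bash
python3 -m creep '[[2,0.7,0,0,0,-0.4,1],[0,0,20,0,0,0,1],[0,0,20,0,0,0,1],[0,0,15,0,0,0,1],[0,0,10,0,0,0,1],[0,0,0,0,0,0,1],[0,0,0,0,0,0,1],[0,0,0,0,0,0,0],[0,0,0,0,0,0,0],[0,0,0,0,0,0,0]]'
python3 -m creep '[[0,0,0,0,0,0,0],[0,0,0,0,0,0,0],[0,0,0,0,0,0,0],[0,0,-3,0,0,0,0],[0,0,-7,0,0,0,0],[0,0,-15,0,0,0,0],[0,0,-20,0,0,0,0],[0,0,-25,0,0,0,0],[0,0,-30,0,0,0,0],[0,0,-30,0,0,0,0]]';python3 go.py .5476 -.3663 .29 193 18
```

```text
time_s: 6.35
tcp_pos: [0.4399, 0.1427, 0.0848]
ee_rot: [[-0.988, 0.157, 0.0], [0.157, 0.988, 0.0], [-0.0, 0.0, -1.0]]
wrist_force: [-0.1, -0.8, -0.3]
gripper_width: 0.742
time_s: 7.6
tcp_pos: [0.4391, 0.1424, 0.2153]
ee_rot: [[-0.988, 0.157, -0.001], [0.157, 0.988, -0.0], [0.001, -0.0, -1.0]]
wrist_force: [-0.1, 0.0, -3.2]
gripper_width: 0.676
t 7.6 tcp [0.4391 0.1424 0.2153] th 170.9 w 0.676 F [-0.1  0.  -3.2] tilt [-0.07 -0.02]
18 rows of: [ -5.4 -28.6  -4.1] turn [-0.   -0.   -1.23] | step 29.4
```

```bash
python3 -m creep '[[-2.7,-14.3,-8,0,0,-0.6,0],[-4.3,-22.9,-8,0,0,-1,0],[-5.4,-28.6,-8,0,0,-1.2,0],[-5.4,-28.6,-8,0,0,-1.2,0],[-5.4,-28.6,-8,0,0,-1.2,0],[-5.4,-28.6,-8,0,0,-1.2,0],[-5.4,-28.6,-8,0,0,-1.2,0],[-5.4,-28.6,-8,0,0,-1.2,0],[-5.4,-28.6,-6,0,0,-1.2,0],[-5.4,-28.6,-4,0,0,-1.2,0]]'; python3 go.py .5476 -.3663 .25 193.1 9
```

```text
time_s: 8.85
tcp_pos: [0.4706, -0.1265, 0.2886]
ee_rot: [[-0.999, -0.038, -0.001], [-0.038, 0.999, 0.001], [0.001, 0.001, -1.0]]
wrist_force: [0.7, -0.1, -3.6]
gripper_width: 0.672
t 8.85 tcp [ 0.4706 -0.1265  0.2886] th -177.8 w 0.672 F [ 0.7 -0.1 -3.6] tilt [-0.05  0.04]
9 rows of: [ -5.2 -27.5   4.3] turn [ 0.01 -0.   -1.21] | step 28.3
```

```bash
python3 -m creep '[[-5.2,-27.5,0,0,0,-1.2,0],[-5.2,-27.5,0,0,0,-1.2,0],[-5.2,-27.5,4,0,0,-1.2,0],[-5.2,-27.5,4,0,0,-1.2,0],[-5.2,-27.5,5,0,0,-1.2,0],[-5.2,-27.5,5,0,0,-1.2,0],[-4.2,-22,5,0,0,-1.2,0],[-3.1,-16.5,5,0,0,-1.2,0],[-2,-11,5,0,0,-0.6,0],[0,0,4,0,0,0,0]]'
python3 look.py wrist w2 p:a:.5476:-.3663:13.1:0;  python3 go.py .5476 -.3663 .25 193.1 1
```

```text
time_s: 10.1
tcp_pos: [0.5348, -0.3343, 0.2506]
ee_rot: [[-0.977, -0.213, -0.001], [-0.213, 0.977, 0.001], [0.001, 0.001, -1.0]]
wrist_force: [0.4, 0.3, -4.6]
gripper_width: 0.676
t 10.15 tcp [ 0.5345 -0.3337  0.2502] th -167.7 w 0.672 F [ 0.6  0.5 -4.7] tilt [-0.12  0.09]
1 rows of: [ -5.9 -34.6   0.1] turn [ 0.11 -0.1  -0.78] | step 35.1
```

View pics/w2.png

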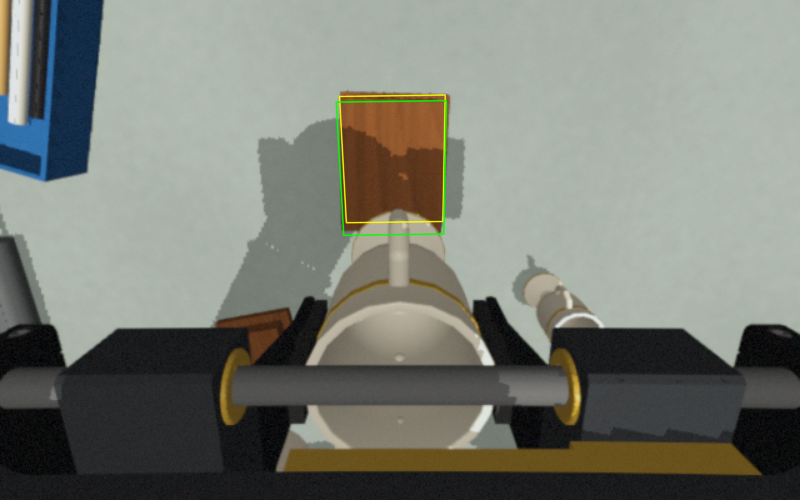

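```bash
cat > pfit.py <<'E'
# fit plinth in saved wrist picture, rows < rmax: pfit.py name key x y yaw rmax
import sys,pickle
from h import *
n,k,x,y,yw,rm=sys.argv[1:]; d=pickle.load(open(n+'.pkl','rb')); x,y,yw,rm=float(x),float(y),np.radians(float(yw)),int(rm)
hsv=cv2.cvtColor(d['color'],cv2.COLOR_BGR2HSV); m=(((hsv[...,0]<16)|(hsv[...,0]>172))&(hsv[...,1]>90)).astype(np.uint8)
P=plinth(k); c0=proj(d,W(P,x,y,yw)); lo=np.floor(c0.min(0)-15).astype(int); 
roi=m*0; x1,y1=np.ceil(c0.max(0)+15).astype(int); roi[max(0,lo[1]):min(rm,y1),max(0,lo[0]):x1]=1; m=cv2.morphologyEx(m*roi,cv2.MORPH_OPEN,np.ones((3,3)))
n_,l,st,_=cv2.connectedComponentsWithStats(m); m=(l==1+st[1:,4].argmax()).astype(np.uint8)
ys,xs=np.nonzero(m); S=6; N=max(x1-lo[0],y1-lo[1]); off=lo-0.5
pts=np.vstack([np.c_[xs+a,ys+b] for a in(-.5,.5) for b in(-.5,.5)]); rl=int((rm-.5-off[1])*S)
T=hull_mask(pts,off,S,N*S); T[rl:]=0
def cost(v):
    A=hull_mask(proj(d,W(P,*v)),off,S,N*S); A[rl:]=0; return 1-(A&T).sum()/(A|T).sum()
v0=np.array([x,y,yw]); r=minimize(cost,v0,method='Nelder-Mead',options=dict(initial_simplex=v0+np.array([[0,0,0],[.008,0,0],[0,.008,0],[0,0,.08]])))
print('cost0',round(cost(v0),3),'fit',round(r.fun,3),np.round(r.x[:2],4),round(np.degrees(r.x[2]),2), 'blob',xs.min(),xs.max(),ys.min(),ys.max())
E
python3 pfit.py w2 a .5476 -.3663 13.1 166
```

```text
cost0 0.051 fit 0.006 [ 0.5475 -0.3685] 10.64 blob 272 359 74 165
```

```bash
python3 go.py .5475 -.368 .25 190.8 4
```

```text
t 10.15 tcp [ 0.5345 -0.3337  0.2502] th -167.7 w 0.672 F [ 0.6  0.5 -4.7] tilt [-0.12  0.09]
4 rows of: [-1.4 -9.   0. ] turn [ 0.03 -0.03  0.38] | step 9.2
```

```bash
python3 -m creep '[[-1.4,-9,0,0,0,0.4,0],[-1.4,-9,0,0,0,0.4,0],[-1.4,-9,0,0,0,0.4,0],[-1.4,-9,0,0,0,0.4,0],[0,0,15,0,0,0,0],[0,0,20,0,0,0,0],[0,0,20,0,0,0,0],[0,0,15,0,0,0,0],[0,0,5,0,0,0,0],[0,0,0,0,0,0,0]]';python3 go.py .5475 -.368 .148 190.8 4
```

```text
time_s: 11.4
tcp_pos: [0.548, -0.3684, 0.1764]
ee_rot: [[-0.982, -0.187, -0.0], [-0.187, 0.982, -0.0], [0.0, -0.0, -1.0]]
wrist_force: [-0.5, -0.2, -3.8]
gripper_width: 0.672
t 11.4 tcp [ 0.548  -0.3684  0.1764] th -169.2 w 0.672 F [-0.5 -0.2 -3.8] tilt [-0.02 -0.01]
4 rows of: [0.1 0.1 7.1] turn [-0.   -0.   -0.01] | step 7.1
```

```bash
python3 -m creep '[[0.5,0.4,8,0,0,0,0],[0,0,8,0,0,0,0],[0,0,7,0,0,0,0],[0,0,4,0,0,0,0],[0,0,1.5,0,0,0,0],[0,0,1,0,0,0,0],[0,0,1,0,0,0,0],[0,0,0.5,0,0,0,0],[0,0,0,0,0,0,0],[0,0,0,0,0,0,0]]';python3 go.py .5475 -.368 .1448 190.8 1
```

```text
time_s: 12.65
tcp_pos: [0.5474, -0.3681, 0.1457]
ee_rot: [[-0.982, -0.187, 0.0], [-0.187, 0.982, -0.0], [-0.0, -0.0, -1.0]]
wrist_force: [0.2, -0.8, -3.4]
gripper_width: 0.675
t 12.65 tcp [ 0.5474 -0.3681  0.1457] th -169.2 w 0.675 F [ 0.2 -0.8 -3.4] tilt [ 0.01 -0.01]
1 rows of: [-0.1  0.   0.9] turn [-0.01  0.01 -0.05] | step 0.9
```

```bash
python3 -m creep '[[0,0,0.5,0,0,0,0],[0,0,0.5,0,0,0,0],[0,0,0.4,0,0,0,0],[0,0,0,0,0,0,0],[0,0,0,0,0,0,0.72],[0,0,0,0,0,0,0.8],[0,0,0,0,0,0,0.9],[0,0,0,0,0,0,1],[0,0,0,0,0,0,1],[0,0,-5,0,0,0,1]]'
python3 -m creep '[[0,0,-10,0,0,0,1],[0,0,-15,0,0,0,1],[0,0,-25,0,0,0,1],[0,0,-30,0,0,0,1],[0,0,-20,0,0,0,1],[0,0,-10,0,0,0,1],[0,-15,0,0,0,0,1],[0,-20,0,0,0,0,1],[0,-15,0,0,0,0,1],[0,0,0,0,0,0,1]]'
python3 look.py wrist w3 p:a:.5475:-.368:10.8:0 c:a:.5475:-.368:10.8:.06; python3 go.py .4505 -.1048 .25 181.7 10
```

```text
time_s: 13.9
tcp_pos: [0.5471, -0.3679, 0.1489]
ee_rot: [[-0.982, -0.186, -0.001], [-0.186, 0.982, 0.0], [0.001, 0.001, -1.0]]
wrist_force: [0.1, -0.3, 0.2]
gripper_width: 0.995
time_s: 15.15
tcp_pos: [0.5563, -0.4183, 0.2575]
ee_rot: [[-0.983, -0.185, -0.002], [-0.185, 0.983, 0.001], [0.002, 0.001, -1.0]]
wrist_force: [-0.7, 0.4, 0.7]
gripper_width: 1.002
t 15.2 tcp [ 0.5564 -0.4177  0.2579] th -169.3 w 1.001 F [-0.3  0.4  0.8] tilt [-0.09  0.06]
10 rows of: [ 6.9 32.3  0.8] turn [ 0.01 -0.01  0.9 ] | step 33.1
```

View pics/w3.png

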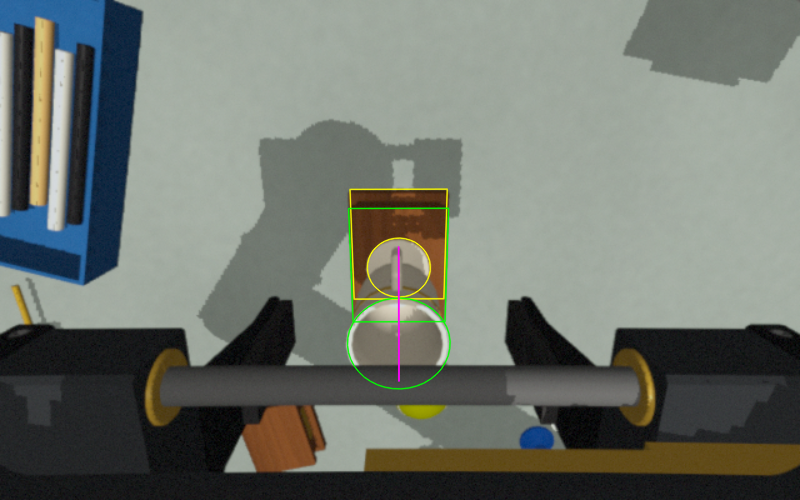

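```bash
python3 -m creep '[[6.9,32.3,0.8,0,0,0.9,1],[6.9,32.3,0.8,0,0,0.9,1],[6.9,32.3,0.8,0,0,0.9,1],[6.9,32.3,0.8,0,0,0.9,1],[6.9,32.3,0.8,0,0,0.9,1],[6.9,32.3,0.8,0,0,0.9,1],[6.9,32.3,0.8,0,0,0.9,1],[6.9,32.3,0.8,0,0,0.9,1],[4,18,0.8,0,0,0.9,1],[1,5,0.8,0,0,0.9,1]]'
python3 look.py wrist w4 c:b:.4505:-.1048:1.7:0 c:c:.3727:-.27:16.5:0 p:c:.6389:-.1403:26.8:0; python3 go.py .4505 -.1048 .15 181.7 1
```

```text
time_s: 16.45
tcp_pos: [0.461, -0.1447, 0.2516]
ee_rot: [[-0.999, -0.032, 0.001], [-0.032, 0.999, 0.0], [-0.001, 0.0, -1.0]]
wrist_force: [0.8, -0.1, -0.4]
gripper_width: 0.996
t 16.5 tcp [ 0.4611 -0.1449  0.2514] th -178.2 w 0.998 F [-0.2  1.   0.2] tilt [0.03 0.01]
1 rows of: [  9.4  40.4 101.4] turn [0.01 0.03 0.08] | step 109.5
```

View pics/w4.png

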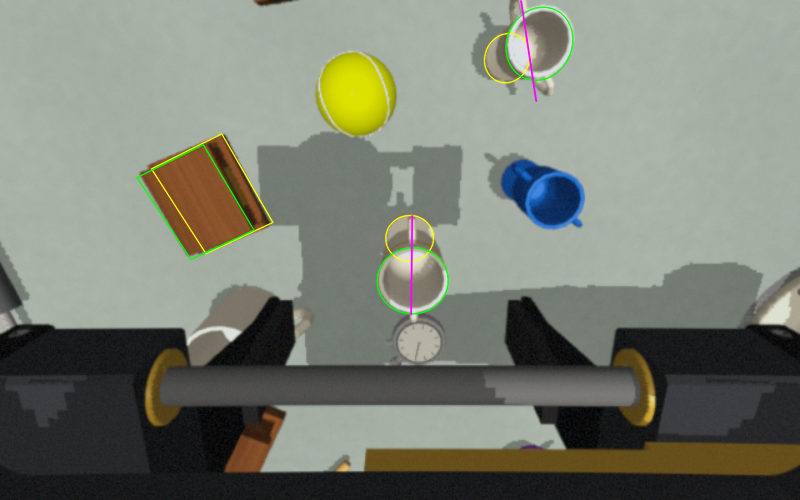

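```bash
python3 pfit.py w4 c .6389 -.1403 26.8 390; python3 -m creep '[[2.4,10.1,0,0,0,0,1],[2.4,10.1,0,0,0,0,1],[2.4,10.1,0,0,0,0,1],[2.4,10.1,0,0,0,0,1],[0,0,25,0,0,0,1],[0,0,30,0,0,0,1],[0,0,30,0,0,0,1],[0,0,15,0,0,0,1],[0,0,0,0,0,0,1],[0,0,0,0,0,0,1]]'; python3 go.py .4505 -.1048 .073 181.7 1
```

```text
cost0 0.061 fit 0.029 [ 0.6389 -0.1417] 23.45 blob 113 214 109 203
time_s: 17.75
tcp_pos: [0.4513, -0.1056, 0.1519]
ee_rot: [[-1.0, -0.031, 0.001], [-0.031, 1.0, -0.0], [-0.001, -0.0, -1.0]]
wrist_force: [-0.3, 0.2, 1.2]
gripper_width: 0.999
t 17.75 tcp [ 0.4513 -0.1056  0.1519] th -178.2 w 0.999 F [-0.3  0.2  1.2] tilt [ 0.08 -0.01]
1 rows of: [ 0.9  0.8 78.9] turn [-0.01  0.08  0.08] | step 78.9
```

```bash
python3 - <<'E'
from h import *; import pickle
D=pickle.load(open('D.pkl','rb')); print(atz(D['scene'],(283,243),.042),atz(D['side'],(292,177),.042))
E
python3 -m creep '[[0.9,0.8,15,0,0,0,1],[0,0,20,0,0,0,1],[0,0,20,0,0,0,1],[0,0,15,0,0,0,1],[0,0,9,0,0,0,1],[0,0,0,0,0,0,1],[0,0,0,0,0,0,1],[0,0,0,0,0,0,1],[0,0,0,0,0,0,0],[0,0,0,0,0,0,0]]'
```

```text
[ 0.61009183 -0.00712821  0.042     ] [ 0.61269353 -0.00781442  0.042     ]
time_s: 19.0
tcp_pos: [0.4498, -0.105, 0.0723]
ee_rot: [[-1.0, -0.031, 0.0], [-0.031, 1.0, 0.0], [-0.0, 0.0, -1.0]]
wrist_force: [-0.0, 0.2, -0.2]
gripper_width: 0.854
```

```bash
python3 -m creep '[[0,0,0,0,0,0,0],[0,0,0,0,0,0,0],[0,0,0,0,0,0,0],[0,0,0,0,0,0,0],[0,0,-3,0,0,0,0],[0,0,-8,0,0,0,0],[0,0,-17,0,0,0,0],[0,0,-25,0,0,0,0],[0,0,-30,0,0,0,0],[0,0,-30,0,0,0,0]]'; python3 go.py .6386 .1345 .22 155.4 10
```

```text
time_s: 20.25
tcp_pos: [0.4493, -0.105, 0.1863]
ee_rot: [[-1.0, -0.03, -0.0], [-0.03, 1.0, 0.0], [0.0, 0.0, -1.0]]
wrist_force: [0.5, -0.1, -2.4]
gripper_width: 0.579
t 20.25 tcp [ 0.4493 -0.105   0.1863] th -178.3 w 0.579 F [ 0.5 -0.1 -2.4] tilt [-0.02  0.01]
10 rows of: [-14.6  27.1  -3.4] turn [ 0.   -0.    2.63] | step 31.0
```

```bash
python3 -m creep '[[-9.6,18,-8,0,0,2.6,0],[-14.6,27.1,-8,0,0,2.6,0],[-14.6,27.1,-8,0,0,2.6,0],[-14.6,27.1,-4,0,0,2.6,0],[-14.6,27.1,0,0,0,2.6,0],[-14.6,27.1,0,0,0,2.6,0],[-14.6,27.1,0,0,0,2.6,0],[-12.6,22,0,0,0,2.6,0],[-9.6,14,0,0,0,2.6,0],[-4,6,0,0,0,2.6,0]]';  python3 look.py wrist w5 p:b:.6386:.1345:155.4:0;  python3 go.py .6386 .1345 .22 155.4 1;python3 pfit.py w5 b .6386 .1345 155.4 180
```

```text
time_s: 21.5
tcp_pos: [0.6042, 0.0953, 0.2128]
ee_rot: [[-0.911, 0.412, -0.001], [0.412, 0.911, -0.0], [0.001, -0.001, -1.0]]
wrist_force: [0.4, 0.1, -1.6]
gripper_width: 0.576
t 21.55 tcp [0.6047 0.0955 0.2127] th 155.6 w 0.573 F [ 1.5 -0.4 -2.4] tilt [-0.03  0.01]
1 rows of: [-14.8  49.5  -7.4] turn [-0.01 -0.03  0.24] | step 52.2
cost0 0.077 fit 0.017 [0.6399 0.1347] 156.46 blob 265 342 164 179
```

View pics/w5.png

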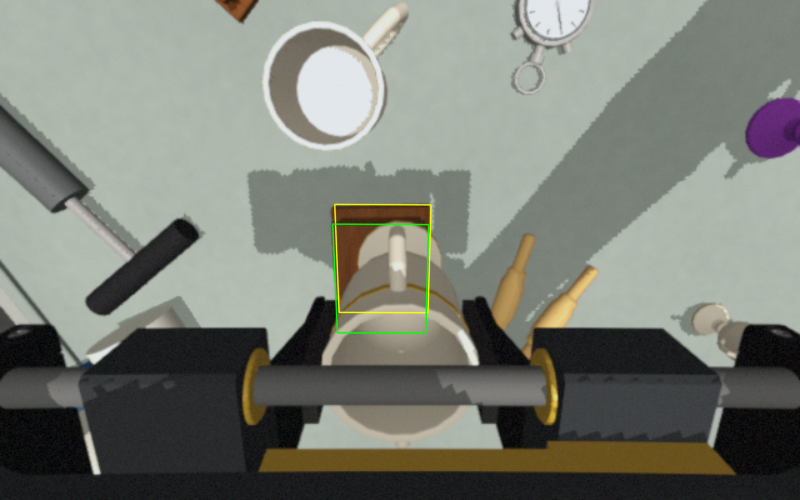

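```bash
python3 pfit.py w1 b .6386 .1345 155.4 390
```

```text
cost0 0.031 fit 0.025 [0.6393 0.1344] 156.5 blob 101 195 128 233
```

```bash
python3 go.py .6394 .1345 .2127 156.5 4; 
```

```text
t 21.55 tcp [0.6047 0.0955 0.2127] th 155.6 w 0.573 F [ 1.5 -0.4 -2.4] tilt [-0.03  0.01]
4 rows of: [-4.  12.4 -0. ] turn [-0.   -0.01 -0.21] | step 13.0
```

```bash
python3 -m creep '[[-4,12.4,0,0,0,-0.2,0],[-4,12.4,0,0,0,-0.2,0],[-4,12.4,0,0,0,-0.2,0],[-4,12.4,0,0,0,-0.2,0],[0,0,15,0,0,0,0],[0,0,20,0,0,0,0],[0,0,20,0,0,0,0],[0,0,10,0,0,0,0],[0,0,5,0,0,0,0],[0,0,0,0,0,0,0]]'; python3 go.py .6394 .1345 .1205 156.5 1
```

```text
time_s: 22.8
tcp_pos: [0.6388, 0.1334, 0.1432]
ee_rot: [[-0.917, 0.398, 0.0], [0.398, 0.917, -0.0], [-0.0, -0.0, -1.0]]
wrist_force: [0.1, -0.2, -2.8]
gripper_width: 0.581
t 22.8 tcp [0.6388 0.1334 0.1432] th 156.6 w 0.581 F [ 0.1 -0.2 -2.8] tilt [ 0.   -0.01]
1 rows of: [-0.1  1.2 22.7] turn [-0.01  0.    0.05] | step 22.7
```

```bash
python3 -m creep '[[0,1.2,7,0,0,0,0],[0,0,7,0,0,0,0],[0,0,4,0,0,0,0],[0,0,2,0,0,0,0],[0,0,1,0,0,0,0],[0,0,0.8,0,0,0,0],[0,0,0.5,0,0,0,0],[0,0,0.4,0,0,0,0],[0,0,0,0,0,0,0],[0,0,0,0,0,0,0]]'; python3 go.py .6394 .1345 .1205 156.5 1
```

```text
time_s: 24.05
tcp_pos: [0.6393, 0.1346, 0.1205]
ee_rot: [[-0.917, 0.398, 0.0], [0.398, 0.917, 0.0], [-0.0, 0.0, -1.0]]
wrist_force: [-0.3, -0.1, -2.0]
gripper_width: 0.583
t 24.05 tcp [0.6393 0.1346 0.1205] th 156.6 w 0.583 F [-0.3 -0.1 -2. ] tilt [0. 0.]
1 rows of: [-0.2 -0.1 -0. ] turn [0.   0.   0.05] | step 0.2
```

```bash
python3 -m creep '[[0,0,0.4,0,0,0,0],[0,0,0.3,0,0,0,0],[0,0,0,0,0,0,0],[0,0,0,0,0,0,0.62],[0,0,0,0,0,0,0.7],[0,0,0,0,0,0,0.85],[0,0,0,0,0,0,1],[0,0,0,0,0,0,1],[0,0,-5,0,0,0,1],[0,0,-10,0,0,0,1]]'
python3 -m creep '[[0,0,-20,0,0,0,1],[0,0,-30,0,0,0,1],[0,0,-30,0,0,0,1],[0,0,-20,0,0,0,1],[0,0,-10,0,0,0,1],[0,0,0,0,0,0,1],[0,0,0,0,0,0,1],[0,0,0,0,0,0,1],[0,0,0,0,0,0,1],[0,0,0,0,0,0,1]]'
python3 look.py wrist w6 p:b:.6394:.1345:156.5:0 c:b:.6394:.1345:156.5:.048; python3 go.py .3727 -.23 .24 206 20
```

```text
time_s: 25.3
tcp_pos: [0.6391, 0.1345, 0.135]
ee_rot: [[-0.917, 0.398, -0.001], [0.398, 0.917, -0.0], [0.0, -0.001, -1.0]]
wrist_force: [1.0, -0.3, 1.3]
gripper_width: 0.994
time_s: 26.55
tcp_pos: [0.6392, 0.1346, 0.2444]
ee_rot: [[-0.917, 0.398, -0.0], [0.398, 0.917, -0.0], [0.0, -0.0, -1.0]]
wrist_force: [0.4, 0.0, 0.0]
gripper_width: 0.998
t 26.6 tcp [0.6392 0.1346 0.2446] th 156.6 w 0.999 F [ 0.6 -0.2  0.5] tilt [-0.02 -0.01]
20 rows of: [ 13.8 -18.8   0.2] turn [-0.   -0.   -2.47] | step 23.3
```

View pics/w6.png

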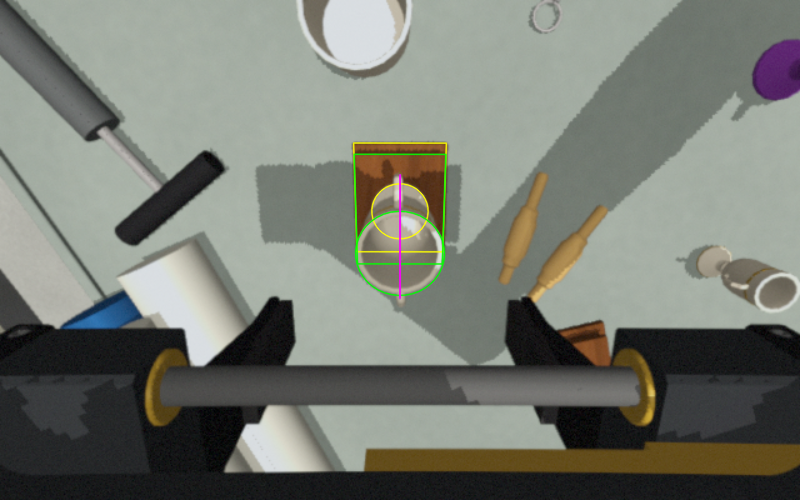

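```bash
python3 go.py .3727 -.24 .24 203 10
```

```text
t 26.6 tcp [0.6392 0.1346 0.2446] th 156.6 w 0.999 F [ 0.6 -0.2  0.5] tilt [-0.02 -0.01]
10 rows of: [ 25.7 -39.7   0.5] turn [-0.   -0.   -4.64] | step 47.2
```

```bash
python3 -m creep '[[25.7,-39.7,0,0,0,-4.6,1],[25.7,-39.7,0,0,0,-4.6,1],[25.7,-39.7,0,0,0,-4.6,1],[25.7,-39.7,0,0,0,-4.6,1],[25.7,-39.7,0,0,0,-4.6,1],[25.7,-39.7,0,0,0,-4.6,1],[25.7,-39.7,0,0,0,-4.6,1],[25.7,-39.7,0,0,0,-4.6,1],[20,-30,0,0,0,-4.6,1],[10,-15,0,0,0,-4.6,1]]'; python3 go.py .3727 -.25 .2 203 5;  python3 look.py wrist w7 c:c:.3727:-.27:25:0
```

```text
time_s: 27.85
tcp_pos: [0.3805, -0.2018, 0.2451]
ee_rot: [[-0.923, -0.384, 0.001], [-0.384, 0.923, -0.0], [-0.001, -0.0, -1.0]]
wrist_force: [0.6, 0.4, -0.0]
gripper_width: 1.001
t 27.85 tcp [ 0.3805 -0.2018  0.2451] th -157.4 w 1.001 F [ 0.6  0.4 -0. ] tilt [ 0.04 -0.01]
5 rows of: [ 5.2 -8.3  9. ] turn [-0.01  0.01 -0.08] | step 13.3
```

View pics/w7.png

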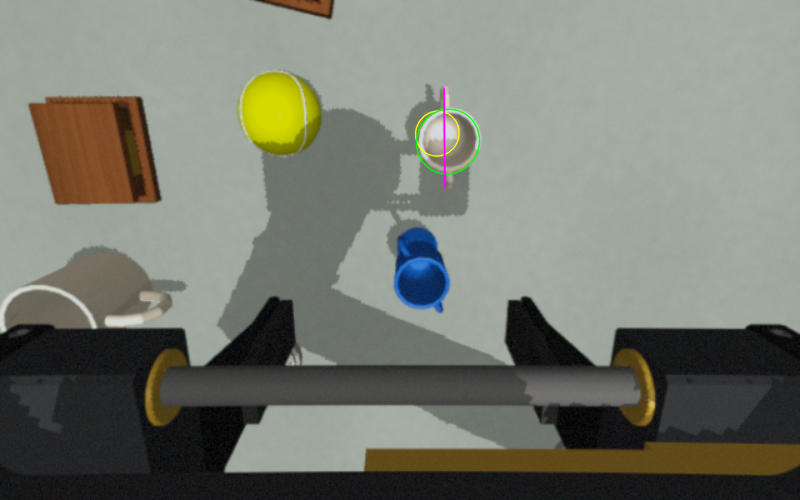

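```bash
python3 pfit.py w7 c .6389 -.1417 24 390;python3 pfit.py w7 a .5476 -.3685 11 390; python3 go.py .3727 -.27 .21 206.7 5
```

```text
cost0 0.031 fit 0.027 [ 0.6389 -0.1411] 23.41 blob 23 126 78 162
cost0 0.978 fit 0.809 [ 0.4858 -0.2604] -24.49 blob 214 265 0 13
t 27.9 tcp [ 0.3805 -0.2025  0.245 ] th -157.3 w 1.002 F [-0.1 -1.1  0.2] tilt [ 0.01 -0.03]
5 rows of: [  7.  -11.7   7. ] turn [-0.01 -0.   -0.8 ] | step 15.3
```

```bash
python3 -m creep '[[7,-11.7,7,0,0,-0.8,1],[7,-11.7,7,0,0,-0.8,1],[7,-11.7,7,0,0,-0.8,1],[7,-11.7,7,0,0,-0.8,1],[7,-11.7,7,0,0,-0.8,1],[0,0,20,0,0,0,1],[0,0,30,0,0,0,1],[0,0,20,0,0,0,1],[0,0,0,0,0,0,1],[0,0,0,0,0,0,1]]'; python3 look.py wrist w8 c:c:.3727:-.27:26.7:0;python3 go.py .3727 -.27 .056 206.7 1
```

```text
time_s: 29.15
tcp_pos: [0.3742, -0.2683, 0.1407]
ee_rot: [[-0.894, -0.447, 0.002], [-0.447, 0.894, -0.001], [-0.001, -0.001, -1.0]]
wrist_force: [-0.1, 0.5, -0.0]
gripper_width: 0.996
t 29.2 tcp [ 0.3744 -0.2683  0.1409] th -153.4 w 0.998 F [-0.2 -0.4  0.6] tilt [ 0.12 -0.05]
1 rows of: [ 2.4 -0.6 84.9] turn [-0.1   0.09 -0.13] | step 84.9
```

View pics/w8.png

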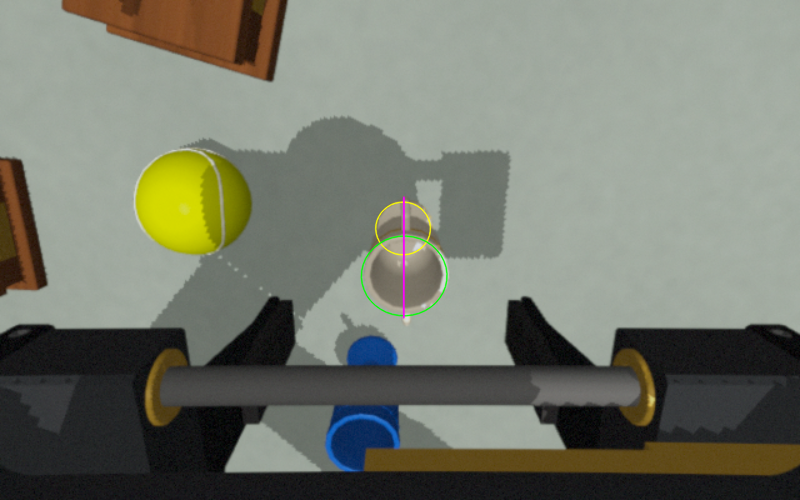

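```bash
python3 -m creep '[[3,-0.6,10,0,0,0,1],[0,0,20,0,0,0,1],[0,0,25,0,0,0,1],[0,0,18,0,0,0,1],[0,0,9,0,0,0,1],[0,0,3,0,0,0,1],[0,0,0,0,0,0,1],[0,0,0,0,0,0,1],[0,0,0,0,0,0,0],[0,0,0,0,0,0,0]]';python3 -m creep '[[0,0,0,0,0,0,0],[0,0,0,0,0,0,0],[0,0,0,0,0,0,0],[0,0,0,0,0,0,0],[0,0,0,0,0,0,0],[0,0,-3,0,0,0,0],[0,0,-8,0,0,0,0],[0,0,-17,0,0,0,0],[0,0,-30,0,0,0,0],[0,0,-30,0,0,0,0]]'; python3 go.py .6389 -.1414 .19 203.4 10
```

```text
time_s: 30.45
tcp_pos: [0.3712, -0.27, 0.055]
ee_rot: [[-0.895, -0.447, 0.001], [-0.447, 0.895, -0.0], [-0.0, -0.0, -1.0]]
wrist_force: [-0.2, 0.4, 0.1]
gripper_width: 0.852
time_s: 31.7
tcp_pos: [0.3706, -0.2698, 0.1439]
ee_rot: [[-0.895, -0.447, -0.0], [-0.447, 0.895, 0.0], [0.0, 0.0, -1.0]]
wrist_force: [-0.2, 0.0, -1.7]
gripper_width: 0.482
t 31.7 tcp [ 0.3706 -0.2698  0.1439] th -153.5 w 0.482 F [-0.2  0.  -1.7] tilt [-0.02  0.01]
10 rows of: [-29.7   0.2  -4.6] turn [ 0.   -0.    0.31] | step 30.1
```

```bash
python3 -m creep '[[-12,0,-15,0,0,0,0],[-25,0,-12,0,0,0.3,0],[-30,0,-5,0,0,0.3,0],[-30,0,0,0,0,0.3,0],[-30,0,0,0,0,0.3,0],[-30,0,0,0,0,0.3,0],[-30,0,0,0,0,0.3,0],[-30,0,0,0,0,0.3,0],[-30,0,0,0,0,0.3,0],[-30,0,0,0,0,0.3,0]]'; python3 go.py .6389 -.1414 .15 203.4 4
```

```text
time_s: 32.95
tcp_pos: [0.6217, -0.1507, 0.1748]
ee_rot: [[-0.915, -0.404, -0.001], [-0.404, 0.915, 0.0], [0.001, 0.001, -1.0]]
wrist_force: [0.2, -0.8, -2.5]
gripper_width: 0.483
t 32.95 tcp [ 0.6217 -0.1507  0.1748] th -156.2 w 0.483 F [ 0.2 -0.8 -2.5] tilt [-0.04  0.01]
4 rows of: [-4.9  0.4  6.2] turn [ 0.01 -0.01  0.11] | step 7.9
```

```bash
python3 -m creep '[[-10,0.4,0,0,0,0.3,0],[-6,0.6,0,0,0,0.1,0],[-3,0.5,0,0,0,0,0],[0,0,5,0,0,0,0],[0,0,15,0,0,0,0],[0,0,20,0,0,0,0],[0,0,10,0,0,0,0],[0,0,5,0,0,0,0],[0,0,0,0,0,0,0],[0,0,0,0,0,0,0]]'; python3 go.py .6389 -.1414 .091 203.4 1; python3 look.py wrist w9 p:c:.6389:-.1414:23.4:0; python3 pfit.py w9 c .6389 -.1414 23.4 160
```

```text
time_s: 34.2
tcp_pos: [0.6386, -0.1423, 0.1205]
ee_rot: [[-0.917, -0.398, 0.001], [-0.398, 0.917, -0.0], [-0.001, -0.001, -1.0]]
wrist_force: [-0.4, -0.1, -2.0]
gripper_width: 0.483
t 34.2 tcp [ 0.6386 -0.1423  0.1205] th -156.5 w 0.483 F [-0.4 -0.1 -2. ] tilt [ 0.09 -0.01]
1 rows of: [-0.6  0.7 29.5] turn [-0.05  0.07  0.06] | step 29.5
cost0 0.06 fit 0.009 [ 0.6383 -0.1406] 23.52 blob 271 367 137 159
```

```bash
python3 -m creep '[[-0.4,1,9,0,0,0,0],[0,0,9,0,0,0,0],[0,0,5,0,0,0,0],[0,0,2.5,0,0,0,0],[0,0,1.5,0,0,0,0],[0,0,1,0,0,0,0],[0,0,0.6,0,0,0,0],[0,0,0.4,0,0,0,0],[0,0,0,0,0,0,0],[0,0,0,0,0,0,0]]'; python3 go.py .6387 -.1412 .091 203.4 1
```

```text
time_s: 35.5
tcp_pos: [0.638, -0.1412, 0.0908]
ee_rot: [[-0.917, -0.398, 0.0], [-0.398, 0.917, -0.0], [-0.0, -0.0, -1.0]]
wrist_force: [-0.2, 0.3, -2.6]
gripper_width: 0.483
t 35.5 tcp [ 0.638  -0.1412  0.0908] th -156.5 w 0.483 F [-0.2  0.3 -2.6] tilt [ 0.01 -0.  ]
1 rows of: [-0.6 -0.3 -0.2] turn [-0.    0.01  0.05] | step 0.7
```

```bash
python3 -m creep '[[-0.5,0,0.3,0,0,0,0],[0,0,0.4,0,0,0,0],[0,0,0.3,0,0,0,0],[0,0,0,0,0,0,0],[0,0,0,0,0,0,0],[0,0,0,0,0,0,0],[0,0,0,0,0,0,0],[0,0,0,0,0,0,0],[0,0,0,0,0,0,0],[0,0,0,0,0,0,0]]'
```

```text
time_s: 36.75
tcp_pos: [0.6383, -0.1411, 0.0907]
ee_rot: [[-0.917, -0.398, -0.0], [-0.398, 0.917, -0.0], [0.0, -0.0, -1.0]]
wrist_force: [-3.2, 0.5, 5.2]
gripper_width: 0.479
```

Contact now; release.

```bash
python3 -m creep '[[0,0,0,0,0,0,0.52],[0,0,0,0,0,0,0.58],[0,0,0,0,0,0,0.68],[0,0,0,0,0,0,0.85],[0,0,0,0,0,0,1],[0,0,0,0,0,0,1],[0,0,-5,0,0,0,1],[0,0,-10,0,0,0,1],[0,0,-20,0,0,0,1],[0,0,-30,0,0,0,1]]'
python3 -m creep '[[0,0,-30,0,0,0,1],[0,0,-30,0,0,0,1],[0,0,-20,0,0,0,1],[0,0,-10,0,0,0,1],[0,0,0,0,0,0,1],[0,0,0,0,0,0,1],[0,0,0,0,0,0,1],[0,0,0,0,0,0,1],[0,0,0,0,0,0,1],[0,0,0,0,0,0,1]]'
python3 look.py wrist w10 p:c:.6387:-.1411:23.4:0 c:c:.6387:-.1411:23.4:.036; python3 go.py .3857 .34 .23 225 18
```

```text
time_s: 38.0
tcp_pos: [0.6381, -0.141, 0.1553]
ee_rot: [[-0.917, -0.398, -0.001], [-0.398, 0.917, 0.0], [0.001, 0.001, -1.0]]
wrist_force: [-0.6, 0.3, -0.6]
gripper_width: 0.999
time_s: 39.25
tcp_pos: [0.6385, -0.1409, 0.2446]
ee_rot: [[-0.917, -0.398, -0.0], [-0.398, 0.917, 0.0], [0.0, 0.0, -1.0]]
wrist_force: [0.4, -0.1, 0.4]
gripper_width: 1.001
t 39.3 tcp [ 0.6385 -0.1409  0.2447] th -156.5 w 0.999 F [ 0.2  0.2 -0.3] tilt [-0.  0.]
18 rows of: [-3.1 30.2  0.8] turn [ 0.   0.  -1.2] | step 30.4
```

View pics/w10.png

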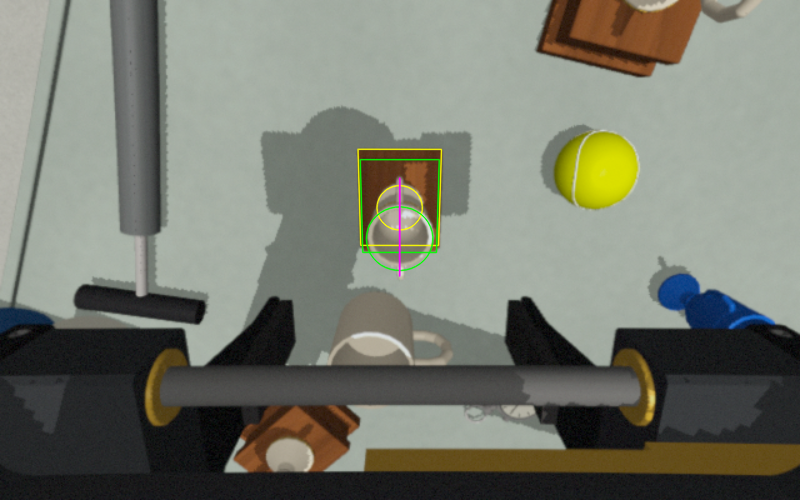

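```bash
python3 -m creep '[[-3.1,30.2,0.8,0,0,-1.2,1],[-3.1,30.2,0.8,0,0,-1.2,1],[-3.1,30.2,0.8,0,0,-1.2,1],[-3.1,30.2,0.8,0,0,-1.2,1],[-3.1,30.2,0.8,0,0,-1.2,1],[-3.1,30.2,0.8,0,0,-1.2,1],[-3.1,30.2,0.8,0,0,-1.2,1],[-3.1,30.2,0.8,0,0,-1.2,1],[-3.1,30.2,0.8,0,0,-1.2,1],[-3.1,30.2,0.8,0,0,-1.2,1]]'
python3 -m creep '[[-3.1,30.2,2,0,0,-1.2,1],[-3.1,30.2,2,0,0,-1.2,1],[-3.1,30.2,2,0,0,-1.2,1],[-3.1,30.2,2,0,0,-1.2,1],[-3.1,30.2,2,0,0,-1.2,1],[-3.1,30.2,2,0,0,-1.2,1],[-3,24,2,0,0,-1.2,1],[-2,15,2,0,0,-1.2,1],[0,0,0,0,0,0,1],[0,0,0,0,0,0,1]]'
python3 look.py wrist w11 c:d:.3857:.3129:50:0 p:d:.5382:.3667:171.4:0; python3 go.py .3857 .3129 .15 230 5; python3 pfit.py w11 d .5382 .3667 171.4 390
```

```text
time_s: 40.55
tcp_pos: [0.5197, 0.1389, 0.2369]
ee_rot: [[-0.814, -0.581, 0.001], [-0.581, 0.814, 0.0], [-0.001, -0.0, -1.0]]
wrist_force: [0.3, -0.2, 0.3]
gripper_width: 1.002
time_s: 41.8
tcp_pos: [0.3993, 0.3229, 0.2208]
ee_rot: [[-0.707, -0.707, 0.0], [-0.707, 0.707, -0.0], [0.0, -0.0, -1.0]]
wrist_force: [0.0, 0.0, -0.3]
gripper_width: 1.0
t 41.85 tcp [0.3994 0.3227 0.2208] th -135.0 w 1.002 F [-0.2  1.1 -0.2] tilt [ 0.01 -0.  ]
5 rows of: [ 3.3  0.7 14.2] turn [-0.  0. -1.] | step 14.6
cost0 0.03 fit 0.011 [0.5384 0.3659] 171.8 blob 145 244 49 146
```

View pics/w11.png

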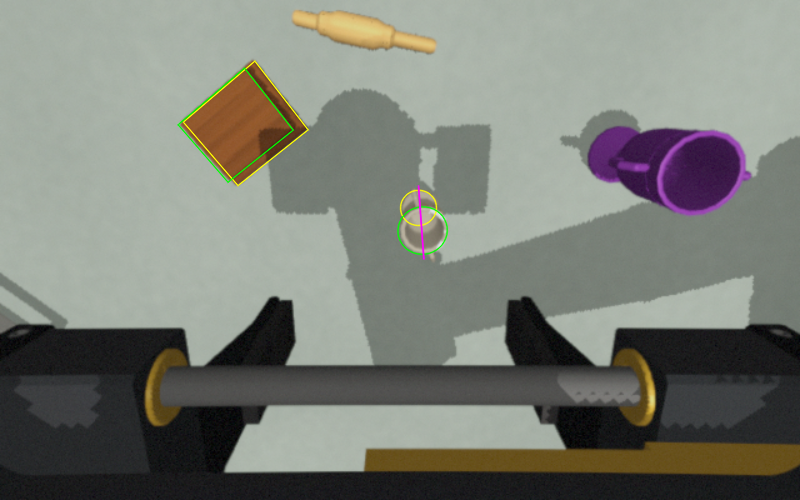

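```bash
python3 -m creep '[[3.3,0.7,14,0,0,-1,1],[3.3,0.7,14,0,0,-1,1],[3.3,0.7,14,0,0,-1,1],[3.3,0.7,14,0,0,-1,1],[3.3,0.7,14,0,0,-1,1],[0,0,0,0,0,0,1],[0,0,0,0,0,0,1],[0,0,0,0,0,0,1],[0,0,0,0,0,0,1],[0,0,0,0,0,0,1]]'
python3 look.py wrist w12 c:d:.3857:.3129:55:0; python3 go.py .3857 .3129 .041 235 5; python3 - <<'E'
import cv2; i=cv2.imread('pics/w12.png')[180:330,300:500]; cv2.imwrite('pics/w12c.png',cv2.resize(i,None,fx=4,fy=4,interpolation=cv2.INTER_CUBIC))
E
```

```text
time_s: 43.1
tcp_pos: [0.3853, 0.3137, 0.151]
ee_rot: [[-0.642, -0.767, 0.0], [-0.767, 0.642, 0.0], [-0.0, 0.0, -1.0]]
wrist_force: [0.5, -0.4, 0.8]
gripper_width: 0.997
t 43.15 tcp [0.3853 0.3136 0.1509] th -130.0 w 1.002 F [ 0.1 -0.8 -0.5] tilt [0.01 0.02]
5 rows of: [ 0.1 -0.2 22. ] turn [ 0.    0.   -0.99] | step 22.0
```

View pics/w12c.png

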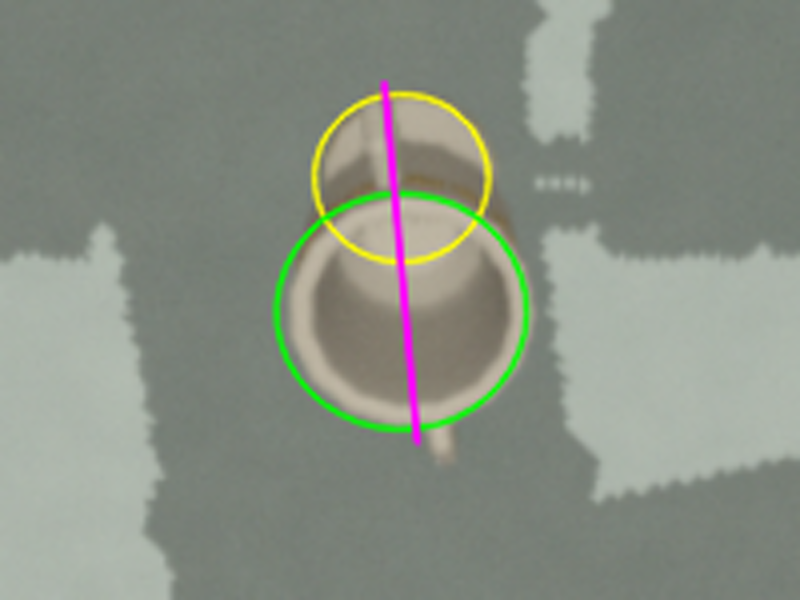

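```bash
python3 go.py .3849 .312 .125 241.3 3
```

```text
t 43.15 tcp [0.3853 0.3136 0.1509] th -130.0 w 1.002 F [ 0.1 -0.8 -0.5] tilt [0.01 0.02]
3 rows of: [ 0.5 -0.2  8.6] turn [ 0.    0.01 -3.75] | step 8.7
```

```bash
python3 -m creep '[[0.5,-0.2,8.6,0,0,-3.8,1],[0.5,-0.2,8.6,0,0,-3.8,1],[0.5,-0.2,8.6,0,0,-3.7,1],[0,0,0,0,0,0,1],[0,0,0,0,0,0,1],[0,0,0,0,0,0,1],[0,0,0,0,0,0,1],[0,0,0,0,0,0,1],[0,0,0,0,0,0,1],[0,0,0,0,0,0,1]]'
python3 look.py wrist w13 c:d:.3849:.312:61.3:0; python3 go.py .3849 .312 .041 241.3 5; python3 - <<'E'
import cv2; i=cv2.imread('pics/w13.png')[180:330,300:500]; cv2.imwrite('pics/w13c.png',cv2.resize(i,None,fx=4,fy=4,interpolation=cv2.INTER_CUBIC))
E
```

```text
time_s: 44.4
tcp_pos: [0.3849, 0.312, 0.125]
ee_rot: [[-0.479, -0.878, 0.0], [-0.878, 0.479, 0.0], [-0.0, -0.0, -1.0]]
wrist_force: [0.4, 0.8, -0.3]
gripper_width: 0.999
t 44.45 tcp [0.3849 0.312  0.1249] th -118.7 w 0.997 F [-0.2  0.2 -0.8] tilt [-0. -0.]
5 rows of: [-0.  -0.  16.8] turn [-0.   -0.    0.01] | step 16.8
```

View pics/w13c.png

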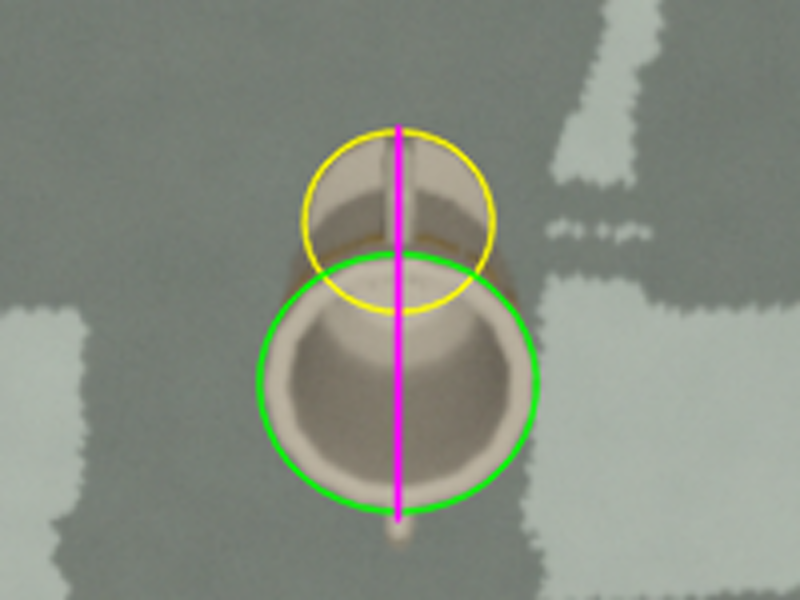

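```bash
python3 -m creep '[[0,0,15,0,0,0,1],[0,0,25,0,0,0,1],[0,0,25,0,0,0,1],[0,0,13,0,0,0,1],[0,0,6,0,0,0,1],[0,0,0,0,0,0,1],[0,0,0,0,0,0,1],[0,0,0,0,0,0,0],[0,0,0,0,0,0,0],[0,0,0,0,0,0,0]]';python3 -m creep '[[0,0,0,0,0,0,0],[0,0,0,0,0,0,0],[0,0,0,0,0,0,0],[0,0,0,0,0,0,0],[0,0,0,0,0,0,0],[0,0,-3,0,0,0,0],[0,0,-8,0,0,0,0],[0,0,-17,0,0,0,0],[0,0,-25,0,0,0,0],[0,0,-30,0,0,0,0]]'; python3 go.py .5384 .366 .13 171.8 10
```

```text
time_s: 45.7
tcp_pos: [0.3849, 0.3121, 0.0412]
ee_rot: [[-0.479, -0.878, 0.0], [-0.878, 0.479, 0.0], [-0.0, -0.0, -1.0]]
wrist_force: [-0.8, 0.1, -0.7]
gripper_width: 0.745
time_s: 46.95
tcp_pos: [0.3846, 0.3117, 0.1249]
ee_rot: [[-0.479, -0.878, -0.0], [-0.878, 0.479, -0.001], [0.001, 0.0, -1.0]]
wrist_force: [0.9, -0.1, -1.1]
gripper_width: 0.38
t 46.95 tcp [0.3846 0.3117 0.1249] th -118.7 w 0.38 F [ 0.9 -0.1 -1.1] tilt [-0.03 -0.04]
10 rows of: [-17.1  -3.2  -0.5] turn [-0.   -0.    6.95] | step 17.4
```

```bash
python3 -m creep '[[-17,-3.2,-4,0,0,7,0],[-17,-3.2,-3,0,0,7,0],[-17,-3.2,0,0,0,7,0],[-17,-3.2,0,0,0,7,0],[-17,-3.2,0,0,0,7,0],[-17,-3.2,0,0,0,7,0],[-17,-3.2,0,0,0,7,0],[-17,-3.2,0,0,0,7,0],[-17,-3.2,0,0,0,7,0],[-17,-3.2,0,0,0,6.5,0]]'; python3 -m creep '[[0,0,0,0,0,0,0],[0,0,0,0,0,0,0],[0,0,10,0,0,0,0],[0,0,15,0,0,0,0],[0,0,10,0,0,0,0],[0,0,5,0,0,0,0],[0,0,0,0,0,0,0],[0,0,0,0,0,0,0],[0,0,0,0,0,0,0],[0,0,0,0,0,0,0]]'; python3 look.py wrist w14; python3 pfit.py w14 d .5384 .366 171.8 165;  python3 go.py .5384 .366 .065 171.8 1
```

```text
time_s: 48.2
tcp_pos: [0.5388, 0.3654, 0.1313]
ee_rot: [[-0.989, 0.145, -0.0], [0.145, 0.989, 0.0], [0.0, 0.0, -1.0]]
wrist_force: [0.6, 0.2, -0.5]
gripper_width: 0.385
time_s: 49.45
tcp_pos: [0.5385, 0.3656, 0.0913]
ee_rot: [[-0.99, 0.142, 0.0], [0.142, 0.99, 0.0], [-0.0, 0.001, -1.0]]
wrist_force: [-0.2, 0.2, -0.4]
gripper_width: 0.375
cost0 0.058 fit 0.011 [0.5386 0.3666] 171.89 blob 275 365 150 164
t 49.5 tcp [0.5384 0.3655 0.0912] th 171.9 w 0.38 F [ 0.2 -1.  -1. ] tilt [0.02 0.02]
1 rows of: [ 0.1  0.5 26.2] turn [0.02 0.02 0.05] | step 26.2
```

```bash
python3 -m creep '[[0,0.6,8,0,0,0,0],[0,0,8,0,0,0,0],[0,0,4,0,0,0,0],[0,0,2.5,0,0,0,0],[0,0,1.5,0,0,0,0],[0,0,0.8,0,0,0,0],[0,0,0.6,0,0,0,0],[0,0,0.4,0,0,0,0],[0,0,0,0,0,0,0],[0,0,0,0,0,0,0]]'; python3 go.py .5384 .366 .065 171.8 1
```

```text
time_s: 50.75
tcp_pos: [0.5384, 0.366, 0.0652]
ee_rot: [[-0.99, 0.142, 0.0], [0.142, 0.99, 0.0], [-0.0, 0.0, -1.0]]
wrist_force: [0.4, -0.8, -0.3]
gripper_width: 0.379
t 50.75 tcp [0.5384 0.366  0.0652] th 171.9 w 0.379 F [ 0.4 -0.8 -0.3] tilt [0. 0.]
1 rows of: [ 0.  -0.   0.2] turn [0.   0.   0.05] | step 0.2
```

```bash
python3 -m creep '[[0,0,0.3,0,0,0,0],[0,0,0.3,0,0,0,0],[0,0,0,0,0,0,0],[0,0,0,0,0,0,0],[0,0,0,0,0,0,0.42],[0,0,0,0,0,0,0.5],[0,0,0,0,0,0,0.6],[0,0,0,0,0,0,0.8],[0,0,0,0,0,0,1],[0,0,0,0,0,0,1]]'
python3 -m creep '[[0,0,0,0,0,0,1],[0,0,-5,0,0,0,1],[0,0,-10,0,0,0,1],[0,0,-20,0,0,0,1],[0,0,-30,0,0,0,1],[0,0,-30,0,0,0,1],[0,0,-30,0,0,0,1],[0,0,-25,0,0,0,1],[0,0,-15,0,0,0,1],[0,0,0,0,0,0,1]]'
python3 -m creep '[[0,0,-15,0,0,0,1],[0,10,-30,0,0,0,1],[0,20,-30,0,0,0,1],[0,20,-20,0,0,0,1],[0,10,-10,0,0,0,1],[0,0,0,0,0,0,1],[0,0,0,0,0,0,1],[0,0,0,0,0,0,1],[0,0,0,0,0,0,1],[0,0,0,0,0,0,1]]'
python3 look.py wrist w15; A="c:a:.5475:-.368:10.8:.06 p:a:.5475:-.368:10.8:0 c:b:.6394:.1345:156.5:.048 p:b:.6394:.1345:156.5:0 c:c:.6387:-.1411:23.4:.036 p:c:.6387:-.1411:23.4:0 c:d:.5384:.366:171.8:.024 p:d:.5384:.366:171.8:0"
python3 look.py scene fs $A; python3 look.py wrist fw $A;  python3 - <<'E'
import cv2,numpy as np
i=cv2.imread('pics/fs.png'); w=cv2.imread('pics/fw.png')
c=[(235,190),(413,330),(294,280),(546,350)]
t=[cv2.resize(i[y-65:y+65,x-65:x+65],(300,300),interpolation=2) for x,y in c[:3]]+[cv2.resize(w[120:360,270:510],(300,300))]
cv2.imwrite('pics/fin.png',np.vstack([np.hstack(t[:2]),np.hstack(t[2:])]))
E
```

```text
time_s: 52.0
tcp_pos: [0.5384, 0.366, 0.0645]
ee_rot: [[-0.99, 0.142, -0.0], [0.142, 0.99, 0.0], [0.0, 0.0, -1.0]]
wrist_force: [-0.6, 0.5, -0.4]
gripper_width: 0.854
time_s: 53.25
tcp_pos: [0.5388, 0.3664, 0.231]
ee_rot: [[-0.99, 0.142, 0.002], [0.142, 0.99, 0.002], [-0.002, 0.002, -1.0]]
wrist_force: [-0.3, 0.6, -0.8]
gripper_width: 0.999
time_s: 54.5
tcp_pos: [0.5469, 0.4252, 0.3345]
ee_rot: [[-0.99, 0.142, -0.0], [0.142, 0.99, -0.0], [0.0, -0.0, -1.0]]
wrist_force: [-0.3, -1.0, -0.3]
gripper_width: 0.999
```

View pics/fin.png

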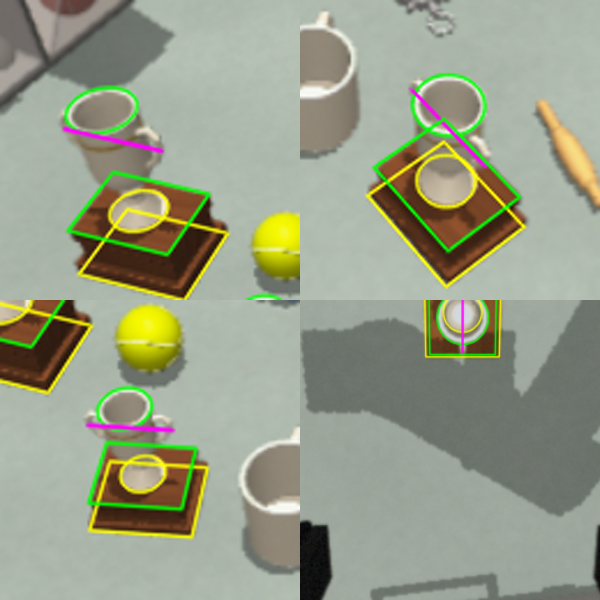

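```bash
python3 -c "
from station import *; finish_job(); print(sense()['time_s'])"
```

```text
the job is handed in; nothing more can be done
the job is handed in; nothing more can be done
```

I put all four white cups on their own-size plinths, largest first (A, B, C, D), and handed the job in. The arm's clock last read about 54.5 s of the 112 s allowed. No verdict was reported.

- **Last checks:** The final scene picture shows cups A, B and C upright on their plinths, and the final wrist picture shows cup D the same. My model outlines of cups and plinths match to about 1–2 mm, and the handles line up with the long sides.
- **Set-down:** The highest contact force I read while lowering was about 5 N, at cup C.
- **Disagreement:** The first estimates from the scene and side cameras put some plinth angles 1–3° off, and cup angles up to about 19° off (cup D). I used the close wrist-camera measurements instead, which agreed with each other where I had more than one.
- **Untouched:** I never aimed at the mug, the stopwatch, or the blue and purple look-alikes. I did not re-measure their positions at the end.

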